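Open the pipe holder that clamps the dark steel pipe

TASK

Two pipe holders with red hinged hold-down arms are bolted to the welding bench. Take the black handle of the one that holds the dark steel pipe and swing its arm up and over until it stays open on its own, leaving the steel pipe lying in its cradle. Leave the holder with the copper pipe clamped shut.

Things in the scene. Friction and masses are not known exactly. Their poses are not given: they have to be found in the camera images.
- steel_holder: Fixed holder with the dark steel pipe, left or right; 80 mm wide dark foot plate, V cradle, red hinge cheeks 100 mm high. Origin at bench height; z up, x from handle end to hinge end. In its frame (mm): hinge axis along y through (60, 0, 80); pipe axis along y through (10, 0, 50); foot plate x -60 to 100; shut arm's handle middle (-85, -55, 80), over bare bench.
- steel_arm (a joint): Red arm over the steel pipe, 26 mm wide. 0: shut, level (start); 1.57: upright, balance point; past it falls open to a stop at 2.1, swinging towards the holder's +x. Loose hinge, no spring or latch, about 0.28 kg, 2 N lifts it. Handle: black round bar, 16 mm thick, 145 mm from the hinge axis on the arm's centre line, parallel to the holder's y, free from y -13 to -95 mm.
- copper_arm (a joint): The same red arm on the other, identical holder, which carries the copper-coloured pipe (0: shut, as at the start; grows as it opens). This one must stay shut. Its holder stands over 200 mm to the left or right of the steel one.
- steel_pipe: The dark steel pipe, 42 mm diameter, 140 mm long, about 0.4 kg, lying loose in the V cradle of its holder, 2 mm below the shut arm. Origin at its middle, on its axis; y along the pipe.
Not all that is in view belongs to the job. Leave any purple or yellow look-alike of the steel_holder alone.

How it is judged:
By the outcome, as a careful person would: the job done as asked, in the order asked, and still so for the second after the job is handed in, with the robot touching nothing.
It also fails if it takes over 34 s, if anything falls off the work surface, if the arm or the gripper's body presses on something with over 40 N, if the wrist force passes 120 N, or if a joint passes its speed limit or range.

ROBOT

A 6-joint arm with a two-finger parallel gripper is mounted at the origin on the work surface. World frame = base frame: x ahead of the robot, y to its left, z up, the work surface at z = 0. Lengths are in m, angles in rad, forces in N, time in s.
With the tool pointing down it reaches from about 0.375 to 0.9 m from the base axis. Payload 3.1 kg.
Tool frame: the origin (TCP) lies between the finger pads; the fingertips stand 17 mm ahead of it and the grasp point (between the pads) lies 2 mm behind it (robot.nose_length is the distance from the TCP to the fingertips, in m); z points along the fingers, y is the line along which they close (so a half turn about z gives the same grasp; the last joint's range is limited). The gripper opens to 87 mm and grips with 3 to 60 N. Pads are 19 mm wide; open, the fingers measure 117 mm over their backs; the gripper's body (75 mm by 190 mm) begins 51 mm behind the grasp point.
Start: joints at [-1.452, 0.527, 1.433, -0, 1.181, -0.178], TCP at [0.183, -0.597, 0.24] pointing down, gripper open.
Joint ranges: [-3.08, 3.08], [-0.75, 2.2], [0.22, 2.44], [-1.43, 4.57], [0, 2.65], [-2.85, 2.85]. Speed limits (rad/s): [2.79, 2.79, 3.14, 3.14, 3.14, 3.14].

INTERFACE

Orientations are given as a unit quaternion [x, y, z, w].
In Python, from rig import robot, cams gives the robot as it stands.
- The arm moves only by the shell command python3 -m pendant 'ROWS' [FORCE]. ROWS is JSON, a list of rows, each an object with "jaw": the opening, from 0 (shut) to 1 (fully open); "linear": the shift along the tool's x, y, z in cm, a list of three; "twist": the turn about the tool's z in degrees. A call has 1 to 12 rows; each row shifts and turns the commanded pose from where the row before left it, along the tool's axes as they then stand; what a row does not reach is not made up. A row lasts 1/12 s, in which the tool goes at most 41.7 mm and 7.16 degrees, less where a joint would pass 70% of its speed; a pose out of reach is approached as far as the arm can. A call is refused whole if a number of a shift passes 4.17 or a number of a turn 7.16, either way. A call with a gripper value outside its range is refused whole. The fingers move at their own pace and stop on an object; FORCE is the grip in N (left out, the last holds). Time passes only in rows, so rows that do not move let the fingers close. It gives the time, the measured TCP pose, the force, the opening and the grip force at its end, in the units of the state.
- robot.get_obs(): the state, without advancing time (a new reading comes with each control period).
- cams.camera(name): name is "scene" or "top" or "wrist"; returns a dict with "color" (420x560x3 uint8, blue, green, red), "depth" (420x560 float32, m along the optical axis (not along the pixel's ray), 0 where there is no reading), "fov_y" (degrees; the focal length in pixels is half the picture's height over the tangent of half this angle, whatever the lens; pixels are square), "cx", "cy" (the principal point, pixels), "view" (4x4, takes a point from world to camera coordinates). Camera axes: x right, y down, z forward; pixel columns grow to the right and rows downward; lengths in m; the calibration is good to about 2 mm. A picture is of the moment at which its call begins.
- robot.hand_in(): hands the job in; it is judged then, once.
The state is a dict: "time": time; "q": joint angles; "joint_velocities": joint speeds; "joint_torque": joint torques, N m; "position": TCP position; "tool_rot": TCP orientation; "ft_force": force on the tool from outside, world axes, zero at the start; "moment": the same for the moment, N m; "grip_width": finger opening in m; "grip_force": force on a finger pad.
Only numpy, scipy, OpenCV 4.12 (cv2) and the standard library are available. Lean on these libraries where they do the work, as an engineer would, in place of code of your own. Each camera call takes 0.05 s, during which the arm holds its last target. There are 200 camera calls.

## Working session

There is one attempt and no reset: what is moved stays moved. The work goes in short steps, Python scripts to look and compute and a shell command to move; the robot and the scene stay as the last step left them, time stands still between calls to the robot, and variables do not carry over. Pictures are saved under pics/ and viewed, at most 10 in all, crops included, and the job is handed in when it is done.

```bash
mkdir -p pics; cat > h.py <<'E'
import numpy as np, cv2, pickle
from rig import robot, cams
def shot(n,save):
    c=cams.camera(n); pickle.dump(c,open(save+'.pkl','wb')); cv2.imwrite(f'pics/{save}.png',c['color']); return c
def P(save,u,v,z=None):
    """pixel->world by depth, or by plane height z"""
    c=pickle.load(open(save+'.pkl','rb')); f=210/np.tan(np.radians(c['fov_y'])/2)
    r=np.array([(u-c['cx'])/f,(v-c['cy'])/f,1.]); T=np.linalg.inv(c['view']); d=c['depth'][int(v),int(u)]
    if z is None: return (T@np.r_[r*d,1])[:3]
    w=T[:3,:3]@r; o=T[:3,3]; return o+w*(z-o[2])/w[2]
E
python3 - <<'E'
from h import *
a=shot('scene','s1');b=shot('top','t1')
o=robot.get_obs();print(o['time'],o['position'],o['tool_rot'])
E
```

```text
0.1 [ 0.18333679 -0.59685417  0.23866312] [ 9.88930889e-01  1.48373680e-01  1.86004172e-05 -9.73427809e-04]
```

View pics/s1.png

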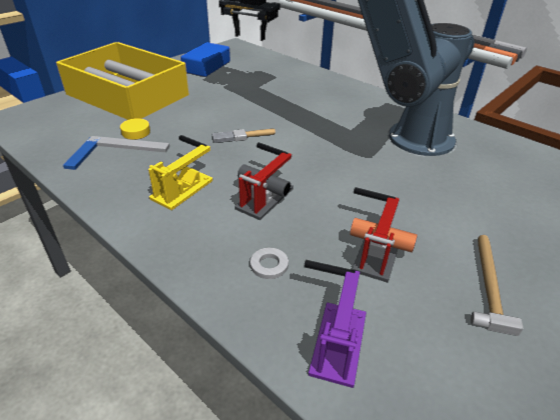

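View pics/t1.png

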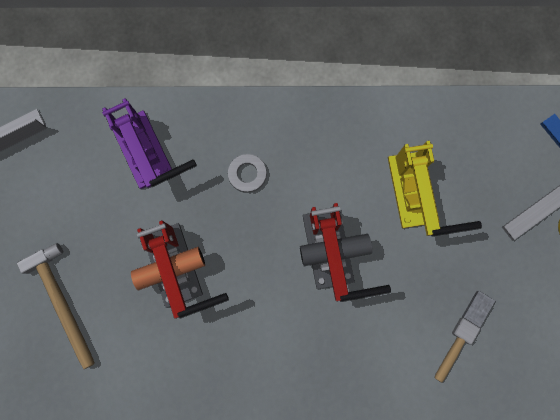

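The scene picture shows four candidates: the red holder with the dark pipe at (265,180), red with copper at (380,235), purple at (338,330) and yellow at (180,178). In the top picture they are at (335,250), (170,268), (138,145) and (415,190). I choose the red one with the dark pipe; in the top picture its handle runs from about (343,297) to (390,290). I'll check it in a close crop.

```bash
python3 - <<'E'
from h import *
c=cv2.imread('pics/t1.png')[190:315,285:410]
cv2.imwrite('pics/crop1.png',cv2.resize(c,None,fx=4.8,fy=4.8,interpolation=cv2.INTER_CUBIC))
np.set_printoptions(precision=3,suppress=True)
for n,u,v in [('handle out',387,290),('handle mid',365,293),('h in',346,297),('arm mid',333,255),('arm near hinge',329,226),('pipe L',306,254),('pipe R',367,246)]:
    print(n,P('t1',u,v))
print('hmid z=.08',P('t1',365,293,.08))
E
```

```text
handle out [ 0.489 -0.247  0.088]
handle mid [ 0.484 -0.205  0.087]
h in [ 0.477 -0.169  0.088]
arm mid [ 0.557 -0.146  0.087]
arm near hinge [ 0.613 -0.139  0.09 ]
pipe L [ 0.56  -0.094  0.073]
pipe R [ 0.576 -0.214  0.074]
hmid z=.08 [ 0.484 -0.206  0.08 ]
```

View pics/crop1.png

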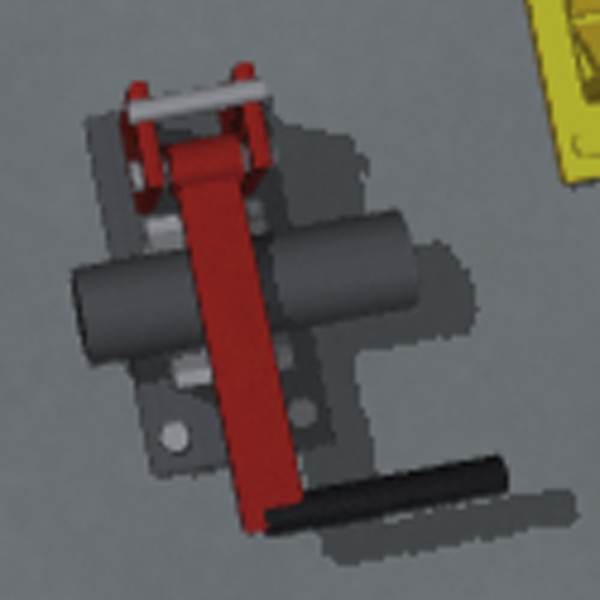

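The crop confirms it: the red arm lies over the dark steel pipe, and the handle runs from crop (267,520) to (507,472). The handle's top is at z 0.088, as it must be (0.080 + 8 mm radius). I'll turn the tool about -81° first.

```bash
python3 -m pendant '[{"jaw":0.6,"linear":[0,0,0],"twist":-6.75},{"jaw":0.6,"linear":[0,0,0],"twist":-6.75},{"jaw":0.6,"linear":[0,0,0],"twist":-6.75},{"jaw":0.6,"linear":[0,0,0],"twist":-6.75},{"jaw":0.6,"linear":[0,0,0],"twist":-6.75},{"jaw":0.6,"linear":[0,0,0],"twist":-6.75},{"jaw":0.6,"linear":[0,0,0],"twist":-6.75},{"jaw":0.6,"linear":[0,0,0],"twist":-6.75},{"jaw":0.6,"linear":[0,0,0],"twist":-6.75},{"jaw":0.6,"linear":[0,0,0],"twist":-6.75},{"jaw":0.6,"linear":[0,0,0],"twist":-6.75},{"jaw":0.6,"linear":[0,0,0],"twist":-6.75}]'
cat >> h.py <<'E'
from scipy.spatial.transform import Rotation as R
def go(t):
    o=robot.get_obs(); r=R.from_quat(o['tool_rot']); m=r.as_matrix()
    print('tool x,y:',m[:,0].round(3),m[:,1].round(3),'q',np.round(o['q'],2)); print('shift cm',(r.inv().apply(np.array(t)-o['position'])*100).round(2), 'F',np.round(o['ft_force'],1),'t',o['time'])
E
python3 -c "
from h import *
go([.484,-.206,.24])"
```

```text
time: 1.1
position: [0.1834, -0.597, 0.2389]
tool_rot: [0.653, 0.757, 0.0, -0.001]
ft_force: [0.2, 0.7, 0.7]
grip_width: 0.0521
grip_force: 0.0
tool x,y: [-0.146  0.989  0.001] [0.989 0.146 0.   ] q [-1.45  0.53  1.43 -0.    1.18 -1.6 ]
shift cm [34.29 35.45 -0.06] F [0.2 0.7 0.7] t 1.1
```

```bash
python3 -m pendant '[{"jaw":0.6,"linear":[2.86,2.95,0],"twist":0},{"jaw":0.6,"linear":[2.86,2.95,0],"twist":0},{"jaw":0.6,"linear":[2.86,2.95,0],"twist":0},{"jaw":0.6,"linear":[2.86,2.95,0],"twist":0},{"jaw":0.6,"linear":[2.86,2.95,0],"twist":0},{"jaw":0.6,"linear":[2.86,2.95,0],"twist":0},{"jaw":0.6,"linear":[2.86,2.95,0],"twist":0},{"jaw":0.6,"linear":[2.86,2.95,0],"twist":0},{"jaw":0.6,"linear":[2.86,2.95,0],"twist":0},{"jaw":0.6,"linear":[2.86,2.95,0],"twist":0},{"jaw":0.6,"linear":[2.86,2.95,0],"twist":0},{"jaw":0.6,"linear":[2.86,2.95,0],"twist":0}]'
python3 -c "
from h import *
go([.484,-.206,.078]); shot('wrist','w1')"
```

```text
time: 2.1
position: [0.4864, -0.206, 0.2393]
tool_rot: [0.656, 0.755, -0.0, -0.0]
ft_force: [0.0, -0.5, 0.5]
grip_width: 0.0523
grip_force: 0.0
tool x,y: [-0.14  0.99  0.  ] [ 0.99  0.14 -0.  ] q [-0.61  0.4   1.67 -0.    1.07 -0.75]
shift cm [ 0.03 -0.23 16.13] F [ 0.  -0.5  0.5] t 2.1
```

View pics/w1.png

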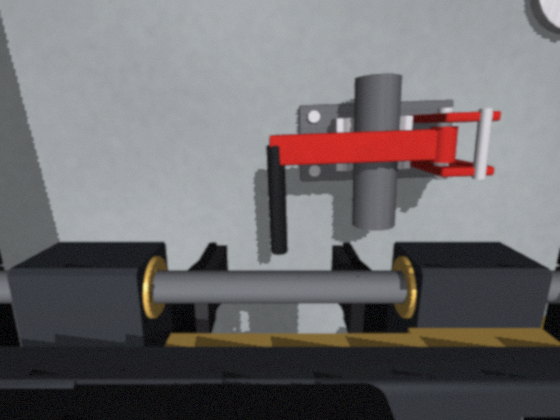

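The wrist picture shows the handle from (273,150) to (280,250), a little left of the mid-line between the fingers (280), with the steel pipe to its right. I'll measure it again from here.

```bash
python3 -c "
from h import *
for u,v in [(275,165),(277,205),(279,243),(284,149),(440,146),(378,100),(375,210)]: print(u,v,P('w1',u,v).round(4))
a,b=P('w1',275,165,.086),P('w1',279,243,.086);print(a,b)
go([.484,-.206,.079])"
```

```text
275 165 [ 0.4774 -0.1737  0.0884]
277 205 [ 0.4839 -0.2082  0.0887]
279 243 [ 0.4907 -0.2432  0.0881]
284 149 [ 0.4831 -0.1593  0.0872]
440 146 [ 0.6124 -0.1383  0.0895]
378 100 [ 0.5583 -0.1075  0.0691]
375 210 [ 0.5759 -0.2043  0.0707]
[ 0.47737586 -0.17398477  0.086     ] [ 0.49077565 -0.24394095  0.086     ]
tool x,y: [-0.144  0.99   0.005] [0.99  0.144 0.004] q [-0.6   0.4   1.67  0.01  1.07 -0.75]
shift cm [-0.59 -0.79 16.04] F [2.3 2.7 0.7] t 2.15
```

```bash
python3 -m pendant '[{"jaw":0.6,"linear":[0,0,0],"twist":-2},{"jaw":0.6,"linear":[0,0,0],"twist":0},{"jaw":0.6,"linear":[0,0,0],"twist":0}]'
python3 -c "
from h import *
go([.484,-.206,.079])"
```

```text
time: 2.4
position: [0.4856, -0.2078, 0.2392]
tool_rot: [0.642, 0.766, -0.0, -0.0]
ft_force: [-0.7, 0.6, 0.1]
grip_width: 0.0522
grip_force: 0.0
tool x,y: [-0.174  0.985  0.   ] [ 0.985  0.174 -0.001] q [-0.62  0.4   1.67 -0.    1.07 -0.79]
shift cm [ 0.2  -0.11 16.02] F [-0.7  0.6  0.1] t 2.4
```

```bash
python3 -m pendant '[{"jaw":0.6,"linear":[0.2,-0.1,2],"twist":0},{"jaw":0.6,"linear":[0,0,2],"twist":0},{"jaw":0.6,"linear":[0,0,2],"twist":0},{"jaw":0.6,"linear":[0,0,2],"twist":0},{"jaw":0.6,"linear":[0,0,2],"twist":0},{"jaw":0.6,"linear":[0,0,2],"twist":0},{"jaw":0.6,"linear":[0,0,2],"twist":0},{"jaw":0.6,"linear":[0,0,1.4],"twist":0},{"jaw":0.6,"linear":[0,0,0.6],"twist":0},{"jaw":0.6,"linear":[0,0,0],"twist":0},{"jaw":0.6,"linear":[0,0,0],"twist":0}]' 15
python3 -m pendant '[{"jaw":0,"linear":[0,0,0],"twist":0},{"jaw":0,"linear":[0,0,0],"twist":0},{"jaw":0,"linear":[0,0,0],"twist":0},{"jaw":0,"linear":[0,0,0],"twist":0},{"jaw":0,"linear":[0,0,0],"twist":0},{"jaw":0,"linear":[0,0,0],"twist":0}]' 15
```

```text
time: 3.32
position: [0.4843, -0.207, 0.0797]
tool_rot: [0.643, 0.766, -0.0, -0.0]
ft_force: [0.1, -0.1, 0.4]
grip_width: 0.0522
grip_force: 0.0
time: 3.82
position: [0.4846, -0.2062, 0.0798]
tool_rot: [0.642, 0.766, 0.0, 0.0]
ft_force: [0.5, -0.4, 0.4]
grip_width: 0.0198
grip_force: 0.0
```

```bash
python3 -m pendant '[{"jaw":0,"linear":[0,0,0],"twist":0},{"jaw":0,"linear":[0,0,0],"twist":0},{"jaw":0,"linear":[0,0,0],"twist":0}]' 15
python3 -m pendant '[{"jaw":0,"linear":[0.05,0.05,-1.26],"twist":0},{"jaw":0,"linear":[0,0.17,-1.26],"twist":0},{"jaw":0,"linear":[0,0.65,-2.44],"twist":0},{"jaw":0,"linear":[0,1.07,-2.29],"twist":0},{"jaw":0,"linear":[0,0,0],"twist":0},{"jaw":0,"linear":[0,0,0],"twist":0}]'
```

```text
time: 4.07
position: [0.4844, -0.2062, 0.0797]
tool_rot: [0.642, 0.766, -0.0, 0.0]
ft_force: [0.5, 0.1, 2.2]
grip_width: 0.0155
grip_force: 15.0
time: 4.57
position: [0.502, -0.203, 0.1531]
tool_rot: [0.642, 0.767, -0.002, -0.0]
ft_force: [-6.4, -4.3, 2.1]
grip_width: 0.0154
grip_force: 15.0
```

```bash
python3 -m pendant '[{"jaw":0,"linear":[0,1.45,-2.07],"twist":0},{"jaw":0,"linear":[0,1.79,-1.79],"twist":0},{"jaw":0,"linear":[0,2.07,-1.45],"twist":0},{"jaw":0,"linear":[0,0,0],"twist":0},{"jaw":0,"linear":[0,0,0],"twist":0}]'
python3 -c "
from h import *
go([0,0,0]); shot('scene','s2')"
```

```text
time: 4.98
position: [0.554, -0.194, 0.2084]
tool_rot: [0.641, 0.767, -0.003, -0.0]
ft_force: [-11.1, -2.3, 16.4]
grip_width: 0.0152
grip_force: 15.0
tool x,y: [-0.177  0.984 -0.003] [ 0.984  0.177 -0.005] q [-0.52  0.51  1.56 -0.01  1.07 -0.7 ]
shift cm [ 28.96 -51.    20.99] F [-11.1  -2.3  16.4] t 4.9833
```

View pics/s2.png

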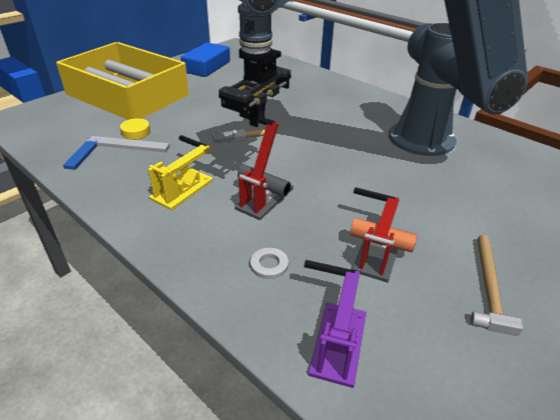

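The scene picture shows the steel arm raised about 60° at (265,150), still in the grip. The pipe is still in its cradle at (285,187) and the copper arm is shut. The force pushes radially outwards, so I'll widen the arc a little.

```bash
python3 -m pendant '[{"jaw":0,"linear":[0,-0.15,-0.3],"twist":0},{"jaw":0,"linear":[0,2.29,-1.07],"twist":0},{"jaw":0,"linear":[0,0,0],"twist":0},{"jaw":0,"linear":[0,0,0],"twist":0}]'
```

```text
time: 5.37
position: [0.577, -0.1898, 0.2198]
tool_rot: [0.642, 0.767, -0.001, 0.001]
ft_force: [-3.1, -1.6, 7.4]
grip_width: 0.0154
grip_force: 15.0
```

Force has dropped; carrying on over the top.

```bash
python3 -m pendant '[{"jaw":0,"linear":[0,2.44,-0.75],"twist":0},{"jaw":0,"linear":[0,2.52,-0.25],"twist":0},{"jaw":0,"linear":[0,0,0],"twist":0},{"jaw":0,"linear":[0,0,0],"twist":0}]'
python3 -m pendant '[{"jaw":0,"linear":[0,2.52,0.1],"twist":0},{"jaw":0,"linear":[0,0,0],"twist":0},{"jaw":0,"linear":[0,0,0],"twist":0}]'
```

```text
time: 5.7
position: [0.6275, -0.1809, 0.2297]
tool_rot: [0.642, 0.767, 0.001, 0.002]
ft_force: [0.5, -1.1, 5.3]
grip_width: 0.0154
grip_force: 15.0
time: 5.95
position: [0.6515, -0.1766, 0.2282]
tool_rot: [0.642, 0.767, 0.0, 0.002]
ft_force: [0.6, -0.2, 5.2]
grip_width: 0.0153
grip_force: 15.0
```

```bash
python3 -m pendant '[{"jaw":0,"linear":[0,2.44,0.55],"twist":0},{"jaw":0,"linear":[0,0,0],"twist":0},{"jaw":0,"linear":[0,0,0],"twist":0}]'
python3 -m pendant '[{"jaw":0,"linear":[0,1.17,0.45],"twist":0},{"jaw":0,"linear":[0,0,0],"twist":0},{"jaw":0,"linear":[0,0,0],"twist":0}]'
```

```text
time: 6.2
position: [0.6751, -0.1724, 0.2223]
tool_rot: [0.642, 0.767, 0.0, 0.001]
ft_force: [3.0, -0.3, 3.5]
grip_width: 0.0152
grip_force: 15.0
time: 6.45
position: [0.6854, -0.1705, 0.2176]
tool_rot: [0.642, 0.766, -0.0, 0.0]
ft_force: [1.1, -2.8, 0.8]
grip_width: 0.0157
grip_force: 15.0
```

```bash
python3 -m pendant '[{"jaw":0.6,"linear":[0,0,0],"twist":0},{"jaw":0.6,"linear":[0,0,0],"twist":0},{"jaw":0.6,"linear":[0,0,0],"twist":0},{"jaw":0.6,"linear":[0,0.3,0],"twist":0},{"jaw":0.6,"linear":[0,0.3,0],"twist":0},{"jaw":0.6,"linear":[0,0,0],"twist":0},{"jaw":0.6,"linear":[0,0,0],"twist":0},{"jaw":0.6,"linear":[0,0,0],"twist":0}]'
python3 -m pendant '[{"jaw":0.6,"linear":[0,0,-1],"twist":0},{"jaw":0.6,"linear":[0,0,-2],"twist":0},{"jaw":0.6,"linear":[0,0,-2],"twist":0},{"jaw":0.6,"linear":[0,0,-2],"twist":0},{"jaw":0.6,"linear":[0,0,-2],"twist":0},{"jaw":0.6,"linear":[-2,-2,-1],"twist":0},{"jaw":0.6,"linear":[-2,-2,0],"twist":0},{"jaw":0.6,"linear":[-2,-2,0],"twist":0},{"jaw":0.6,"linear":[-2,-2,0],"twist":0},{"jaw":0.6,"linear":[-2,-2,0],"twist":0},{"jaw":0.6,"linear":[0,0,0],"twist":0},{"jaw":0.6,"linear":[0,0,0],"twist":0}]'
python3 -c "
from h import *
shot('scene','s3');shot('top','t3')
a=cv2.imread('pics/s3.png')[80:300,130:450];b=cv2.imread('pics/t3.png')[180:400,100:420]
cv2.imwrite('pics/c3.png',np.hstack([cv2.resize(x,(400,275)) for x in (a,b)]))"
```

```text
time: 7.12
position: [0.6918, -0.1687, 0.2177]
tool_rot: [0.642, 0.766, -0.0, -0.0]
ft_force: [-0.1, 0.4, 0.2]
grip_width: 0.0509
grip_force: 0.0
time: 8.12
position: [0.6101, -0.2863, 0.3188]
tool_rot: [0.644, 0.765, 0.0, 0.0]
ft_force: [0.1, 1.2, -0.3]
grip_width: 0.0524
grip_force: 0.0
```

View pics/c3.png

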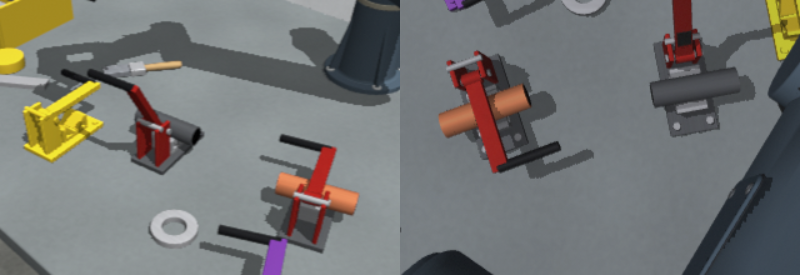

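The steel arm stands open on its stop at (145,105) on the left and (683,25) on the right. The steel pipe is in its cradle at (695,88), the copper arm is shut at (487,125), and the robot is clear of everything.

```bash
python3 -c "
from rig import robot
print(robot.hand_in())"
```

```text
the job is handed in; nothing more can be done
None
```

The steel holder's arm is swung open and stays there on its own, the steel pipe is still in its cradle, the copper holder is still clamped shut, and the job was handed in at about 8 s of the 34 s limit.

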